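Check the push-push latch of the square hatch

TASK

Check the latch of the square hatch on the toilet deck: press its lid fully down once and draw clear, so that it springs up and stands free and untouched for about a second, then press it fully down again so that it stays latched shut and flush. Leave the round hatch beside it latched shut.

Things in the scene. Friction and masses are not known exactly. Their poses are not given: they have to be found in the camera images.
- square_unit: white deck box with the SQUARE-cornered grey lid (bystander boxes: round lid; yellow funnel 190 mm high), fixed, 190 (x) x 150 (y) x 90 mm high. Origin: centre of its underside; x points from the lid's free edge to its hinge, z up; at yaw 0 the free edge faces the robot. Lid 130 (x) x 110 (y) x 10 mm, centred in the top and flush with it at z = 90; hinge along y at x = 65, z = 85 mm
- square_press (a point): a good place to press: on the upper face of the square lid, midway across, 85 mm from the hinge and 45 mm from the free edge; it moves with the lid. With the lid latched it is at x = -20, y = 0, z = 90 mm in the box's frame, and about 38 mm higher with the lid sprung up. Pressing straight down over its latched place works for both presses. Its z axis is the lid's upward normal
- square_hatch (a joint): angle of the square lid in rad: 0 latched and flush, 0.45 sprung up (its stop), -0.11 pressed to the rigid inner stop. Push-push latch: pressed to -0.08 or below (7 mm below flush at the press point; the stop is at 9 mm) and let go, a latched lid is freed and its spring lifts it to 0.45 within a second; a free lid pressed likewise latches. It takes 2 to 4 N, plus the rub of the fingertip on the tilting lid
- round_hatch (a joint): angle of the round lid (130 mm across) of the bystander box, of the same outside size and the same kind of latch: 0 latched. It must stay latched
Not all that is in view belongs to the job. What is shaped like the square_unit but green or purple is not meant.

How it is judged:
On the way:
1. the square lid has sprung up and stands free, untouched by the robot, for half a second (value of joint square_hatch above 0.35 rad and contact force between square_unit and the arm below 0.3 N and contact force between square_unit and the fingers below 0.3 N), for 0.5 s.
At the end, for the whole second after the job is handed in: the square lid stays latched by itself within 0.03 rad (4 mm at its free edge) of flush, and the round lid too (value of joint square_hatch between -0.03 and 0.03 rad and value of joint round_hatch between -0.03 and 0.03 rad); the robot touches nothing.
It fails at once if the round hatch is set free (value of joint round_hatch above 0.15 rad).
It also fails if it takes over 38 s, if anything falls off the work surface, if the arm or the gripper's body presses on something with over 40 N, if the wrist force passes 120 N, or if a joint passes its speed limit or range.

ROBOT

A 6-joint arm with a two-finger parallel gripper is mounted at the origin on the work surface. World frame = base frame: x ahead of the robot, y to its left, z up, the work surface at z = 0. Lengths are in m, angles in rad, forces in N, time in s.
With the tool pointing down it reaches from about 0.35 to 0.775 m from the base axis. Payload 5.5 kg.
Tool frame: the origin (TCP) lies at the very end of the fingers, on their centre line; the grasp point (between the pads) lies env.hold_point_z behind it (env.hold_point_z is the distance from the TCP to the grasp point, in m); z points along the fingers, y is the line along which they close (so a half turn about z gives the same grasp; the last joint's range is limited). The gripper opens to 85 mm and grips with 20 to 120 N. Pads are 22 mm wide; open, the fingers measure 114 mm over their backs; the gripper's body (76 mm by 85 mm) begins 54 mm behind the grasp point. The pads swing forward as they close: fully open they stand 13 mm farther back than shut.
Start: joints at [1.061, 0.313, 0.046, 1.304, 0, 1.431], TCP at [0.208, 0.536, 0.231] pointing down, gripper open.
Joint ranges: [-2.76, 2.76], [-0.86, 1.69], [-1.03, 1.26], [-2.2, 2.34], [-1.47, 1.5], [-3.14, 3.14]. Speed limits (rad/s): [2.57, 2.57, 3.14, 3.14, 3.14, 3.14].

INTERFACE

Orientations are given as a unit quaternion [w, x, y, z].
In Python, from workcell import env gives the robot as it stands.
- The arm moves only by the tool carry_out, never from a script. Its argument "steps" is a list of rows, each a list of 3 entries, a list of its own where there are three numbers: the turn, a rotation vector about the tool's x, y, z in degrees, then the shift along the tool's x, y, z in cm, then the closure in counts, from 0 (fully open) to 255 (shut). A call has exactly 8 rows; each row is the pose to reach, as a shift and turn from the pose commanded when the call began, along the tool's axes at that moment; what a row does not reach only later rows make up. A row lasts 1/8 s, in which the tool goes at most 62.5 mm and 10.7 degrees, less where a joint would pass 70% of its speed; a pose out of reach is approached as far as the arm can. A call with a gripper value outside its range is refused whole. The fingers move at their own pace and stop on an object; "force" is the grip in N (left out, the last holds). Time passes only in rows, so rows that repeat a pose let the fingers close, or fill a call up. It gives the time, the measured TCP pose, the force, the opening and the grip force at its end, in the units of the state.
- env.get_state(): the state, without advancing time (a new reading comes with each control period).
- env.read_camera(name): name is "side" or "top" or "wrist"; returns (picture, depth): 480x640x3 uint8, red, green, blue; 480x640 float32, m along the optical axis (not along the pixel's ray), 0 where there is no reading.
- env.get_calibration(name): a dict with "fx", "fy", "cx", "cy" (pixels), "D" ([k1, k2, p1, p2, k3] as OpenCV has them; the pictures are not rectified), "origin" and "orientation" of the camera in the world. Camera axes: x right, y up, looking along -z (the intrinsics and any distortion apply to the point x, -y, -z); pixel columns grow to the right and rows downward; lengths in m; the calibration is good to about 2 mm. A picture is of the moment at which its call begins: read the wrist's pose just before it. get_calibration takes no time and is no camera call; for the wrist camera it gives the pose at the moment of the call.
- env.hand_in(): hands the job in; it is judged then, once.
The state is a dict: "clock": time; "joint_pos": joint angles; "qvel": joint speeds; "tau": joint torques, N m; "tcp_pos": TCP position; "orientation": TCP orientation; "wrist_force": force on the tool from outside, world axes, zero at the start; "ft_torque": the same for the moment, N m; "finger_gap": finger opening in m; "grip_force": force on a finger pad.
Only numpy, scipy, OpenCV 4.12 (cv2) and the standard library are available. Lean on these libraries where they do the work, as an engineer would, in place of code of your own. Each camera call takes 0.05 s, during which the arm holds its last target. There are 200 camera calls.

## Working session

There is one attempt and no reset: what is moved stays moved. The work goes in short steps, Python scripts to look and compute and a tool call to move; the robot and the scene stay as the last step left them, time stands still between calls to the robot, and variables do not carry over. Pictures are saved under pics/ and viewed, at most 10 in all, crops included, and the job is handed in when it is done.

Besides the shell and the picture viewer there is one more tool, called after ">>>" as name(argument=value, ...), one argument or row to a line, values as JSON. carry_out: Moves the arm, as the interface text tells. Its arguments: {"type":"object","properties":{"steps":{"type":"array","items":{"type":"array"}},"force":{"type":"number"}},"required":["steps"]}

```bash
mkdir -p pics
cat > h.py <<'E'
import numpy as np,cv2
from scipy.spatial.transform import Rotation as R
from workcell import env
def cal(n):
    c=env.get_calibration(n);q=c["orientation"]
    return c,np.array([[c["fx"],0,c["cx"]],[0,c["fy"],c["cy"]],[0,0,1]]),R.from_quat([q[1],q[2],q[3],q[0]]).as_matrix()
def rays(n,uv):
    c,K,M=cal(n)
    p=cv2.undistortPoints(np.array(uv,float).reshape(-1,1,2),K,np.array(c["D"])).reshape(-1,2)
    d=np.c_[p[:,0],-p[:,1],-np.ones(len(p))]@M.T
    return np.array(c["origin"]),d
def plane(n,uv,z):
    o,d=rays(n,uv); return o+d*((z-o[2])/d[:,2])[:,None]
def depthpts(n,uv,dep):
    o,d=rays(n,uv); z=np.array([dep[int(v),int(u)] for u,v in uv]); return o+d*z[:,None]
E
python3 - <<'E'
from h import *
for n in("top","side"):
    p,d=env.read_camera(n); cv2.imwrite(f"pics/{n}.png",p[:,:,::-1]); np.save(n,d)
    print(n,cal(n)[0]["origin"])
s=env.get_state();print(s["clock"],s["tcp_pos"],s["orientation"])
E
```

```text
top [0.49779513 0.00304145 0.87770354]
side [ 0.0844141  -0.44737241  0.73189938]
0.1 [0.20761305 0.53573763 0.23048504] [-2.70624950e-04  1.83847299e-01  9.82954473e-01 -7.75511572e-04]
```

View pics/top.png

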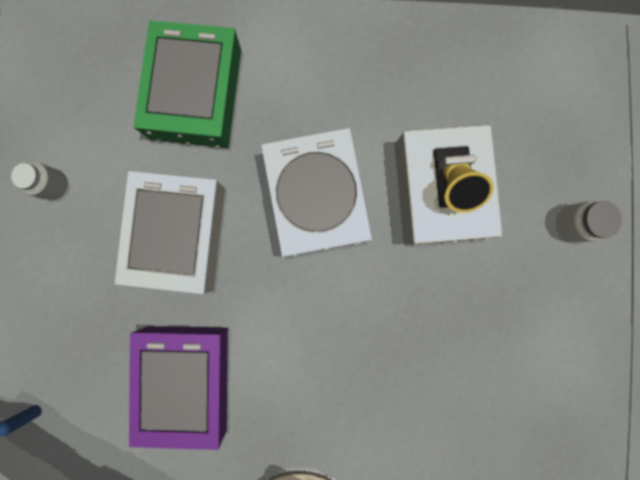

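View pics/side.png

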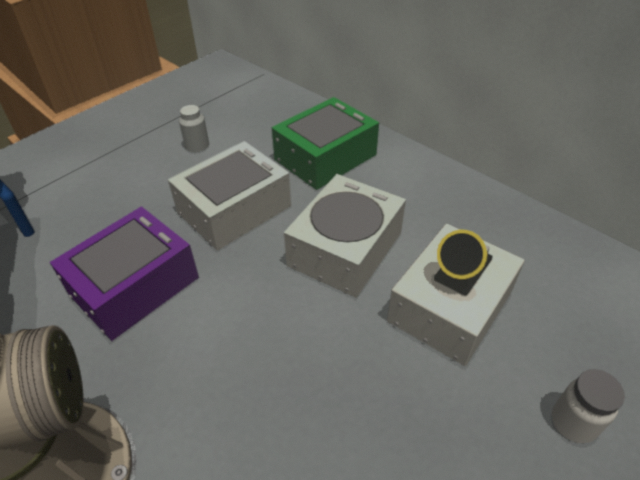

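The top view shows five boxes:
- White box with square-cornered grey lid at (166,232): this is the target. Its hinge marks at (152,185) and (188,189) are on the far side.
- Green lookalike at (184,78).
- Purple lookalike at (175,390).
- White box with round lid at (316,191).
- Funnel box at (450,185).

The side view agrees, with the target at (230,177). I choose the white square one and will check it in a close crop.

Run:
```python
from h import *
im=cv2.imread("pics/top.png"); dep=np.load("top.npy")
hsv=cv2.cvtColor(im,cv2.COLOR_BGR2HSV)
m=((hsv[:,:,2]>180)&(hsv[:,:,1]<50)).astype(np.uint8)
m[:,:100]=0;m[:,230:]=0
c,hier=cv2.findContours(m,cv2.RETR_CCOMP,cv2.CHAIN_APPROX_NONE)
for i,k in enumerate(c):
    if cv2.contourArea(k)<2000: continue
    r=cv2.minAreaRect(k);b=cv2.boxPoints(r)
    P=plane("top",b,.09);ctr=plane("top",[r[0]],.09)[0]
    print(hier[0][i][3],np.round(b),"\n",P.round(4),"ctr",ctr.round(4),[np.linalg.norm(P[j]-P[j-1]).round(4) for j in range(2)])
    for j in range(4):
        e=P[j]-P[j-1];print(np.degrees(np.arctan2(e[1],e[0])).round(2),np.linalg.norm(e).round(4))
    print("depth z",depthpts("top",[r[0]],dep).round(4))
o=im[160:305,100:230];cv2.imwrite("pics/crop.png",cv2.resize(o,None,fx=4,fy=4))
# side lid centre
im=cv2.imread("pics/side.png");d=np.load("side.npy");print(depthpts("side",[(230,177)],d).round(4))
```

```text
-1 [[115. 283.]
 [128. 170.]
 [215. 180.]
 [202. 293.]] 
 [[0.4492 0.3181 0.09  ]
 [0.6397 0.3042 0.09  ]
 [0.6258 0.1553 0.09  ]
 [0.4373 0.1704 0.09  ]] ctr [0.5375 0.2363 0.09  ] [np.float64(0.1482), np.float64(0.191)]
85.38 0.1482
-4.16 0.191
-95.32 0.1495
175.43 0.1892
depth z [[0.5376 0.2367 0.0885]]
4 [[124. 270.]
 [135. 179.]
 [206. 186.]
 [196. 278.]] 
 [[0.4717 0.3022 0.09  ]
 [0.6252 0.2915 0.09  ]
 [0.6144 0.1698 0.09  ]
 [0.4621 0.1813 0.09  ]] ctr [0.543  0.2357 0.09  ] [np.float64(0.1213), np.float64(0.1539)]
85.49 0.1213
-3.98 0.1539
-95.08 0.1222
175.68 0.1527
depth z [[0.543  0.2355 0.0906]]
[[0.5349 0.2287 0.0911]]
```

View pics/crop.png

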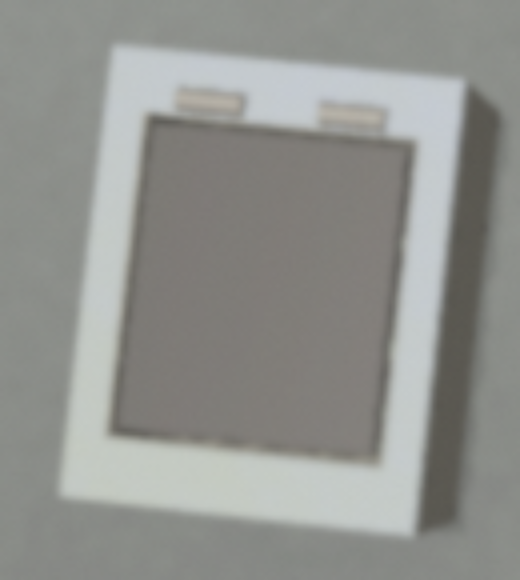

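The crop shows the white box with the square-cornered grey lid. Its two hinge tabs sit on the far side at crop (210,100) and (352,117). The box measures 190 x 149 mm with its top at z ≈ 0.090, which matches the description. Its centre is (0.538, 0.237) with yaw -4.5°, so the press point is (0.518, 0.2385).

>>> carry_out(
  steps=[
    [[0,0,0],[-5,-2.1,0],255],
    [[0,0,0],[-10,-4.2,0],255],
    [[0,0,0],[-15.5,-6.4,0],255],
    [[0,0,0],[-21,-8.7,0],255],
    [[0,0,0],[-26.5,-11,0],255],
    [[0,0,0],[-32,-13.3,0],255],
    [[0,0,0],[-37,-15.4,0],255],
    [[0,0,0],[-39.7,-16.5,0],255],
  ],
  force=60,
)

```text
clock: 1.1
tcp_pos: [0.52, 0.2365, 0.2307]
orientation: [-0.0, 0.185, 0.983, -0.0]
wrist_force: [-0.6, -0.4, -0.7]
finger_gap: -0.0004
grip_force: 0.0
```

>>> carry_out(
  steps=[
    [[0,0,0],[0,0,0],255],
    [[0,0,0],[0,0,2],255],
    [[0,0,0],[0,0,4],255],
    [[0,0,0],[0,0,6],255],
    [[0,0,0],[0,0,8],255],
    [[0,0,0],[0,0,10],255],
    [[0,0,0],[0,0,12],255],
    [[0,0,0],[0,0,12],255],
  ],
)

```text
clock: 2.1
tcp_pos: [0.5159, 0.2392, 0.1096]
orientation: [-0.002, 0.183, 0.983, -0.001]
wrist_force: [-0.6, -0.5, -0.4]
finger_gap: -0.0
grip_force: 0.0
```

Run:
```python
from h import *
s=env.get_state();print(s["clock"],s["tcp_pos"],s["orientation"],s["wrist_force"],s["finger_gap"])
p,d=env.read_camera("side"); cv2.imwrite("pics/s2.png",cv2.resize(p[80:300,120:440,::-1],None,fx=2.2,fy=2.2))
```

```text
2.1 [0.51593404 0.23922221 0.10960649] [-2.01115087e-03  1.83178135e-01  9.83077310e-01 -8.54035432e-04] [-0.6190675  -0.52364193 -0.42634087] -3.867444814988059e-05
```

View pics/s2.png

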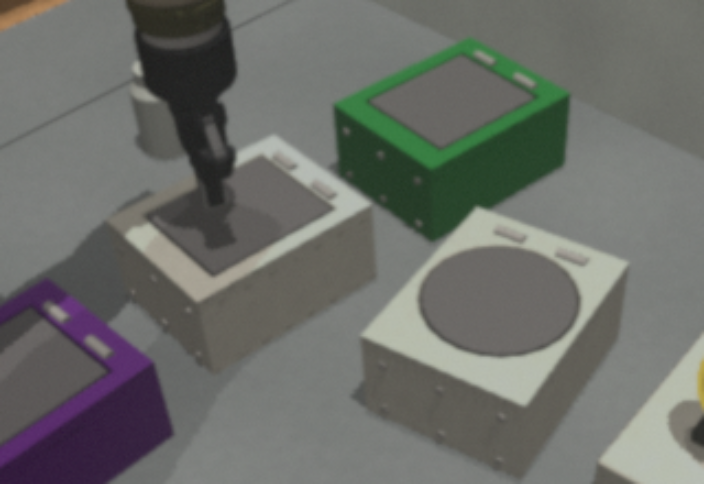

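The picture shows the closed fingertip at (215,195), over the lid at the press point, with the round hatch well away. I'll press now.

>>> carry_out(
  steps=[
    [[0,0,0],[0,0,1],255],
    [[0,0,0],[0,0,1.8],255],
    [[0,0,0],[0,0,2.1],255],
    [[0,0,0],[0,0,2.4],255],
    [[0,0,0],[0,0,2.6],255],
    [[0,0,0],[0,0,2.8],255],
    [[0,0,0],[0,0,2.8],255],
    [[0,0,0],[0,0,2.8],255],
  ],
)

```text
clock: 3.15
tcp_pos: [0.5184, 0.2388, 0.0834]
orientation: [0.0, 0.184, 0.983, 0.0]
wrist_force: [-2.7, -0.7, 2.5]
finger_gap: 0.0
grip_force: 1.3
```

>>> carry_out(
  steps=[
    [[0,0,0],[0,0,0.05],255],
    [[0,0,0],[0,0,0.1],255],
    [[0,0,0],[0,0,0.15],255],
    [[0,0,0],[0,0,0.2],255],
    [[0,0,0],[0,0,0.2],255],
    [[0,0,0],[0,0,0.25],255],
    [[0,0,0],[0,0,0.25],255],
    [[0,0,0],[0,0,0.25],255],
  ],
)

```text
clock: 4.15
tcp_pos: [0.5185, 0.2389, 0.0814]
orientation: [0.0, 0.184, 0.983, 0.0]
wrist_force: [-2.8, -0.1, 7.7]
finger_gap: -0.0001
grip_force: 3.6
```

Force has jumped to 7.7 N at 8.6 mm below flush, so the lid is at its stop. I'll draw clear and wait.

>>> carry_out(
  steps=[
    [[0,0,0],[0,0,-2],255],
    [[0,0,0],[0,0,-6],255],
    [[0,0,0],[0,0,-10],255],
    [[0,0,0],[0,0,-12],255],
    [[0,0,0],[0,0,-12],255],
    [[0,0,0],[0,0,-12],255],
    [[0,0,0],[0,0,-12],255],
    [[0,0,0],[0,0,-12],255],
  ],
)

```text
clock: 5.15
tcp_pos: [0.5179, 0.2387, 0.1997]
orientation: [-0.001, 0.184, 0.983, -0.0]
wrist_force: [-0.1, 0.8, 0.1]
finger_gap: -0.0
grip_force: 0.0
```

>>> carry_out(
  steps=[
    [[0,0,0],[0,0,0],255],
    [[0,0,0],[0,0,0],255],
    [[0,0,0],[0,0,0],255],
    [[0,0,0],[0,0,0],255],
    [[0,0,0],[0,0,0],255],
    [[0,0,0],[0,0,0],255],
    [[0,0,0],[0,0,0],255],
    [[0,0,0],[0,0,0],255],
  ],
)

```text
clock: 6.15
tcp_pos: [0.5184, 0.2388, 0.2008]
orientation: [0.0, 0.184, 0.983, 0.0]
wrist_force: [0.5, -0.2, 0.0]
finger_gap: 0.0003
grip_force: 0.0
```

Run:
```python
from h import *
s=env.get_state();print(s["clock"],s["tcp_pos"],s["orientation"],s["wrist_force"])
p,d=env.read_camera("side"); cv2.imwrite("pics/s3.png",cv2.resize(p[80:300,120:440,::-1],None,fx=2.2,fy=2.2))
```

```text
6.15 [0.51836518 0.23881515 0.20081176] [2.68560232e-06 1.83849445e-01 9.82954414e-01 3.85214785e-05] [ 0.51728238 -0.2288542   0.03707224]
```

View pics/s3.png

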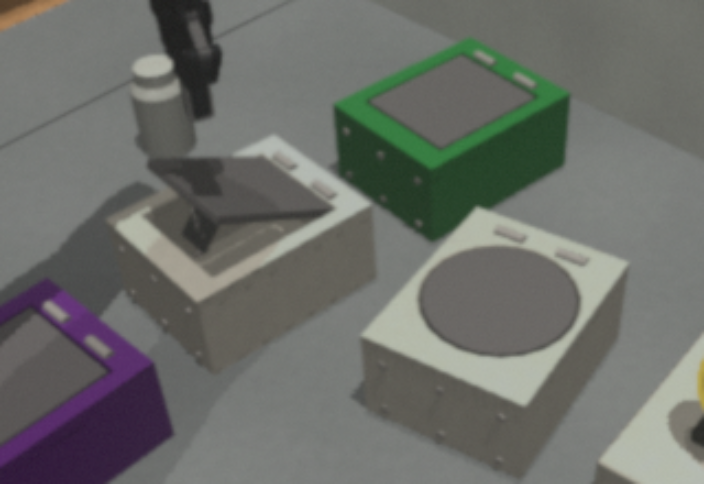

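The lid stands up at (235,185) and the fingers are clear above it at (200,110). The round lid is still flush. I'll wait one more second, then press down over the same place.

>>> carry_out(
  steps=[
    [[0,0,0],[0,0,0],255],
    [[0,0,0],[0,0,0],255],
    [[0,0,0],[0,0,0],255],
    [[0,0,0],[0,0,0],255],
    [[0,0,0],[0,0,1],255],
    [[0,0,0],[0,0,3],255],
    [[0,0,0],[0,0,5],255],
    [[0,0,0],[0,0,6],255],
  ],
)

```text
clock: 7.2
tcp_pos: [0.5174, 0.2386, 0.139]
orientation: [-0.001, 0.184, 0.983, -0.001]
wrist_force: [-1.3, 0.2, 0.2]
finger_gap: -0.0003
grip_force: 0.0
```

>>> carry_out(
  steps=[
    [[0,0,0],[0,0,0.8],255],
    [[0,0,0],[0,0,1.6],255],
    [[0,0,0],[0,0,2.4],255],
    [[0,0,0],[0,0,3.2],255],
    [[0,0,0],[0,0,4],255],
    [[0,0,0],[0,0,4.8],255],
    [[0,0,0],[0,0,5.4],255],
    [[0,0,0],[0,0,5.7],255],
  ],
)

```text
clock: 8.2
tcp_pos: [0.518, 0.2389, 0.0833]
orientation: [-0.0, 0.184, 0.983, -0.0]
wrist_force: [-2.1, 0.7, 2.8]
finger_gap: -0.0
grip_force: 1.4
```

>>> carry_out(
  steps=[
    [[0,0,0],[0,0,0.1],255],
    [[0,0,0],[0,0,0.2],255],
    [[0,0,0],[0,0,0.3],255],
    [[0,0,0],[0,0,0.3],255],
    [[0,0,0],[0,0,0.3],255],
    [[0,0,0],[0,0,0.3],255],
    [[0,0,0],[0,0,0.3],255],
    [[0,0,0],[0,0,0.3],255],
  ],
)

```text
clock: 9.2
tcp_pos: [0.5184, 0.2389, 0.0814]
orientation: [0.0, 0.184, 0.983, 0.0]
wrist_force: [-4.2, -0.7, 5.1]
finger_gap: -0.0
grip_force: 3.0
```

>>> carry_out(
  steps=[
    [[0,0,0],[0,0,-0.5],255],
    [[0,0,0],[0,0,-2],255],
    [[0,0,0],[0,0,-6],255],
    [[0,0,0],[0,0,-10],255],
    [[0,0,0],[0,0,-12],255],
    [[0,0,0],[0,0,-12],255],
    [[0,0,0],[0,0,-12],255],
    [[0,0,0],[0,0,-12],255],
  ],
)

```text
clock: 10.2
tcp_pos: [0.5177, 0.2386, 0.1995]
orientation: [-0.001, 0.184, 0.983, -0.001]
wrist_force: [0.5, 0.2, -0.4]
finger_gap: -0.0001
grip_force: 0.0
```

>>> carry_out(
  steps=[
    [[0,0,0],[0,0,0],255],
    [[0,0,0],[0,0,0],255],
    [[0,0,0],[0,0,0],255],
    [[0,0,0],[0,0,0],255],
    [[0,0,0],[0,0,0],255],
    [[0,0,0],[0,0,0],255],
    [[0,0,0],[0,0,0],255],
    [[0,0,0],[0,0,0],255],
  ],
)

```text
clock: 11.2
tcp_pos: [0.5184, 0.2388, 0.2008]
orientation: [0.0, 0.184, 0.983, 0.0]
wrist_force: [0.7, -0.1, 0.6]
finger_gap: -0.0003
grip_force: 0.0
```

Run:
```python
from h import *
p,d=env.read_camera("side"); cv2.imwrite("pics/s4.png",cv2.resize(p[80:300,120:440,::-1],None,fx=2.2,fy=2.2))
```

```text
(no output)
```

View pics/s4.png

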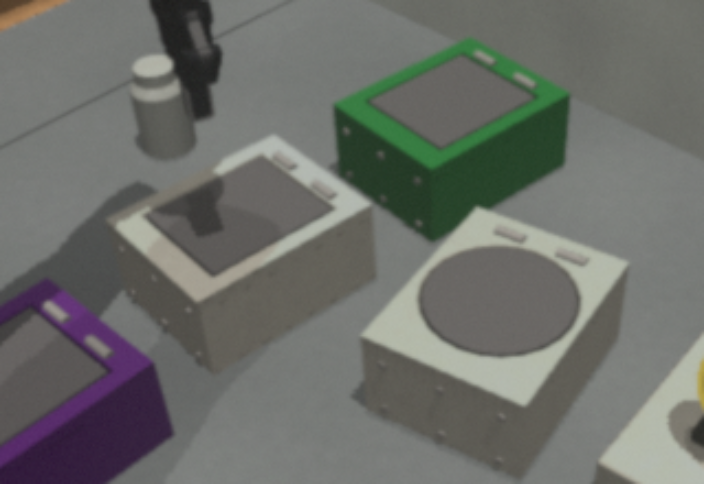

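The square lid at (240,213) is flush and latched, the round lid at (500,300) is flush, and the arm is clear of everything.

```bash
python3 -c "
from workcell import env
print(env.hand_in())"
```

```text
the job is handed in; nothing more can be done
None
```

The square hatch was pressed, sprang up and stood free for over half a second, then was pressed again and looked latched flush in the last picture, with the round hatch still shut; the job is handed in, and no verdict was returned.

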